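# Hold the dye grinder's bayonet lid at pulse

## Task

Put the blue lid on the white dye grinder, its two lugs down through the two gaps in the collar until the lid sits fully home, then twist it clockwise (seen from above) halfway to the lock, so that its white pointers stand at the green pulse marks. It must never go on to the lock click at the red marks. A spring turns the lid back when it is let go, so finish while still gripping the lid and holding it at the green marks; leave the jar, the spool and the pot alone.

Things in the scene. Friction and masses are not known exactly. Their poses are not given: they have to be found in the camera images.
- grinder: dye grinder, fixed to the worktop: white round housing 108 mm across (rubber foot 112), 90 mm high, grey collar on top. Origin: centre of its underside, z up. The collar's round mouth is 64 mm across, its lip 6 mm thick; two gaps in the lip, 17 mm wide, at the grinder's +x and -x, reach out to 42 mm from the axis. Under the lip a channel 10 mm high for the lugs
- mouth (a point): centre of the grinder's mouth in the plane of the collar's top, 90 mm above its origin, axes as the grinder. Dots on the collar, 49 mm from the axis, each colour twice, half a turn apart: white at the gaps (+x, -x), green (pulse) 45 degrees clockwise of them seen from above, red (lock) 90 degrees clockwise. A tall paper tray stands left of the work (y over 0.25 m, 0.26 m high): pass above it
- lid: loose bayonet lid, about 0.11 kg, right way up on the worktop; a half turn makes no difference. Origin: centre of its underside, z up. White spigot 56 mm across, z 0 to 14 mm; two black lugs at its foot at +x and -x, 10 mm wide, 5 mm thick, reaching 37 mm from the axis; blue flange 86 mm across, z 14 to 21. Home: flange on the collar, origin 76 mm above the grinder's
- lid_bar (a point): centre of the lid's black grip bar, 35 mm above the lid's origin, axes as the lid: 56 mm long along x, 14 mm thick in y, from 21 to 50 mm above the lid's origin. White pointers on the flange at both ends of the bar, above the lugs
- drive_ring (a joint): sprung ring in the grinder that the lugs push: 0 at rest, grows as the lid is twisted clockwise seen from above; 0.69 rad = pointers at the green pulse marks, 1.47 = red marks, locked. From mid-gap the lid turns 0.1 rad freely before it pushes the ring. The spring resists by 0.06 N m at 0, 0.13 at 0.69, and turns the lid back. From 1.0 rad a lug rides onto the click ball
- button_jar: jar of buttons with a grey lid, 64 mm across, 90 mm high, loose, behind the work; origin: centre of its underside. Leave alone
- cream_spool: wooden spool of cream thread, 42 mm across, 60 mm high, loose, standing; origin: centre of its underside. Leave alone
- cream_pot: white and red pot of hand cream, 63 mm across, 34 mm high, loose; origin: centre of its underside. Leave alone
There are look-alikes about, which are no part of the job. Of the things that look like the lid, the larger one is meant.

How it is judged (in metres and radians):
On the way:
1. the lid sits fully home on the grinder, lugs through the gaps and not yet twisted as far as the pulse marks (z of lid in the frame of grinder between 0.073 and 0.0795 m and horizontal distance between lid and grinder below 0.006 m and angle between the z axis of lid and the z axis of grinder, either way round below 0.08 rad and value of joint drive_ring below 0.5 rad), for 0.1 s.
At the end, for the whole second after the job is handed in: the lid is home on the grinder (within 3.5 mm in height, 6 mm of centre, level within 0.08 rad), twisted so that the drive ring stands between 0.52 and 0.86 rad (pulse 0.69 +- 0.17), still, and gripped by the fingers with more than 2 N (z of lid in the frame of grinder between 0.073 and 0.0795 m and horizontal distance between lid and grinder below 0.006 m and angle between the z axis of lid and the z axis of grinder, either way round below 0.08 rad and value of joint drive_ring between 0.52 and 0.86 rad and velocity of joint drive_ring between -0.15 and 0.15 rad/s and contact force between the fingers and lid above 2 N); the arm keeps its last pose, push and grip.
It fails at once if the lid is twisted on into the lock click (drive ring beyond 1.05 rad) (value of joint drive_ring above 1.05 rad).
It fails at once if the button jar is moved more than 25 mm or tipped (distance of button_jar from where it was at the start of the episode above 0.025 m or angle between button_jar's own z axis and vertical above 0.4 rad).
It fails at once if the cream spool is moved more than 25 mm or tipped (distance of cream_spool from where it was at the start of the episode above 0.025 m or angle between cream_spool's own z axis and vertical above 0.4 rad).
It fails at once if the cream pot is moved more than 25 mm or tipped (distance of cream_pot from where it was at the start of the episode above 0.025 m or angle between cream_pot's own z axis and vertical above 0.4 rad).
It also fails if it takes over 45 s, if anything falls off the work surface, if the arm or the gripper's body presses on something with over 40 N, if the wrist force passes 120 N, or if a joint passes its speed limit or range.

## Robot

A 6-joint arm with a two-finger parallel gripper is mounted at the origin on a cart in front of the work surface, level with it; the furniture and walls round the work are solid. World frame = base frame: x ahead of the robot, y to its left, z up, the work surface at z = 0. Lengths are in m, angles in degrees, forces in N, time in s.
With the tool pointing down it reaches from about 0.4 to 0.825 m from the base axis. Payload 7 kg.
Tool frame: the origin (TCP) lies at the very end of the fingers, on their centre line; the grasp point (between the pads) lies hold_point_z behind it (hold_point_z is the distance from the TCP to the grasp point, in m); z points along the fingers, y is the line along which they close (so a half turn about z gives the same grasp; the last joint's range is limited). The gripper opens to 88 mm and grips with 3 to 60 N. Pads are 19 mm wide; open, the fingers measure 130 mm over their backs; the gripper's body (78 mm by 193 mm) begins 47 mm behind the grasp point.
Start: joints at [93.111, 20.546, 0.682, 0, -70.136, -16.507], TCP at [0.156, 0.657, 0.227] pointing down, gripper open.
Joint ranges: [-176.03, 176.03], [-82.01, 121.73], [-58.28, 71.71], [-173.87, 95.51], [-174.79, -0.11], [-173.66, 173.66]. Speed limits (degrees/s): [136.94, 136.94, 172.46, 180, 180, 180].

## Interface

Orientations are given as [roll, pitch, yaw] about the fixed x, y, z axes, in that order (R = Rz(yaw) Ry(pitch) Rx(roll)).
In Python, from plant import get_obs, snapshot, close_job, hold_point_z gives the robot as it stands.
- The arm moves only by the tool play_rows, never from a script. Its argument "commands" is a list that holds one entry, the list of rows, each a list of 7 numbers: the shift along the tool's x, y, z in cm, then the turn, a rotation vector about the tool's x, y, z in degrees, then the opening, from 0 (shut) to 1 (fully open). In form: [[[x, y, z, ax, ay, az, fingers], ...]]. A call has 1 to 20 rows; each row is the pose to reach, as a shift and turn from the pose commanded when the call began, along the tool's axes at that moment; what a row does not reach only later rows make up. A row lasts 1/12 s, in which the tool goes at most 41.7 mm and 7.16 degrees, less where a joint would pass 70% of its speed; a pose out of reach is approached as far as the arm can. A call with a gripper value outside its range is refused whole. The fingers move at their own pace and stop on an object; the grip force is fixed at half the most. Time passes only in rows, so rows that repeat a pose let the fingers close. It gives the time, the measured TCP pose, the force, the opening and the grip force at its end, in the units of the state.
- get_obs(): the state, without advancing time (a new reading comes with each control period).
- snapshot(name): name is "scene" or "top" or "wrist"; returns a dict with "frame" (480x640x3 uint8, red, green, blue), "camera_matrix" (3x3 intrinsics, pixels), "origin" and "attitude" of the camera in the world. Camera axes: x right, y down, z forward; pixel columns grow to the right and rows downward; lengths in m; the calibration is good to about 2 mm. A picture is of the moment at which its call begins. There is no depth.
- close_job(): hands the job in; it is judged then, once.
The state is a dict: "clock": time; "joint_pos": joint angles; "qvel": joint speeds; "tau": joint torques, N m; "tool_pos": TCP position; "orientation": TCP orientation; "force": force on the tool from outside, world axes, zero at the start; "moment": the same for the moment, N m; "opening": finger opening in m; "gripper_force": force on a finger pad.
Only numpy, scipy, OpenCV 4.12 (cv2) and the standard library are available. Lean on these libraries where they do the work, as an engineer would, in place of code of your own. Each camera call takes 0.05 s, during which the arm holds its last target. There are 200 camera calls.

## Working session

There is one attempt and no reset: what is moved stays moved. The work goes in short steps, Python scripts to look and compute and a tool call to move; the robot and the scene stay as the last step left them, time stands still between calls to the robot, and variables do not carry over. Pictures are saved under pics/ and viewed, at most 10 in all, crops included, and the job is handed in when it is done.

Besides the shell and the picture viewer there is one more tool, called after "Request:" as a command line: name --argument value ..., lists and objects as JSON in quotes. play_rows: Moves the arm, as the interface text tells. Its arguments: {"type":"object","properties":{"commands":{"type":"array","items":{"type":"array","items":{"type":"array","items":{"type":"number"}}}}},"required":["commands"]}

```bash
mkdir -p pics
cat > h.py <<'E'
import numpy as np,cv2
from plant import get_obs,snapshot,close_job,hold_point_z
from scipy.spatial.transform import Rotation as Rn
def snap(n,f=None):
    s=snapshot(n)
    if f: cv2.imwrite('pics/'+f,s['frame'][:,:,::-1])
    return s
def ray(s,u,v):
    K=np.array(s['camera_matrix']);A=np.array(s['attitude'],float)
    R=A if A.shape==(3,3) else (Rn.from_euler('xyz',A,degrees=True).as_matrix() if A.size==3 else Rn.from_quat(A).as_matrix())
    return np.array(s['origin']),R@np.linalg.solve(K,[u,v,1.])
def plane(s,u,v,z):
    o,d=ray(s,u,v);return o+d*(z-o[2])/d[2]
def proj(s,p):
    o,_=ray(s,0,0);R=np.column_stack([ray(s,0,0)[1]]);K=np.array(s['camera_matrix'])
    A=np.array(s['attitude'],float);R=A if A.shape==(3,3) else Rn.from_euler('xyz',A,degrees=True).as_matrix()
    q=K@R.T@(np.array(p)-o);return q[:2]/q[2]
def meet(s1,p1,s2,p2):
    o1,d1=ray(s1,*p1);o2,d2=ray(s2,*p2)
    t=np.linalg.lstsq(np.column_stack([d1,-d2]),o2-o1,rcond=None)[0]
    a,b=o1+d1*t[0],o2+d2*t[1];return (a+b)/2,np.linalg.norm(a-b)
E
python3 - <<'E'
from h import *
o=get_obs();print(o,hold_point_z)
a=snap('top');b=snap('scene');w=snap('wrist')
for s in(a,b,w):print(s['origin'],s['attitude'],s['camera_matrix'])
for n,s in zip(('top','scene','wrist'),(a,b,w)): cv2.imwrite(f'pics/{n}1.png',s['frame'][:,:,::-1])
E
```

```text
{'clock': 0.0, 'joint_pos': array([ 9.31120975e+01,  2.05913501e+01,  6.34121276e-01, -1.91848413e-02,
       -7.01359931e+01, -1.65061735e+01]), 'qvel': array([-0.00269524,  0.00221367, -0.02060081, -0.01718426,  0.00170286,
       -0.02685413]), 'tau': array([ 1.48743202e-03, -5.82717061e+01,  2.93052274e+01,  6.99721947e+00,
        6.83462567e-03, -1.49993011e-04]), 'tool_pos': array([0.15628883, 0.65615821, 0.22562923]), 'orientation': array([ 1.79905495e+02, -9.19676794e-03, -1.34006019e+01]), 'force': array([-0.96317155,  0.06952831,  0.71097161]), 'moment': array([0.05729668, 0.04306657, 0.01790455]), 'gripper_force': 0.0, 'opening': 0.08783483375711827} 0.0188
[ 0.40719889 -0.01303442  0.95343938] [-170.17542356   -1.07565039  -89.38112474] [[531.39775927   0.         325.16989099]
 [  0.         531.39775927 238.97864586]
 [  0.           0.           1.        ]]
[-0.00467478 -0.44558726  0.65628093] [-127.33490337   -1.05663706  -54.16497372] [[508.49694618   0.         317.29670389]
 [  0.         508.49694618 246.11080399]
 [  0.           0.           1.        ]]
[0.22169381 0.64165227 0.3851981 ] [ 1.65280036e+02 -5.40582588e-02 -1.03360794e+02] [[392.96907042   0.         318.20127442]
 [  0.         392.96907042 234.46976673]
 [  0.           0.           1.        ]]
```

View pics/top1.png

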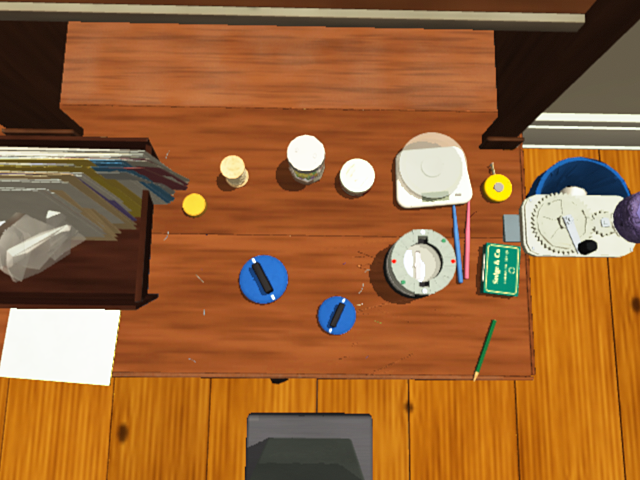

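View pics/scene1.png

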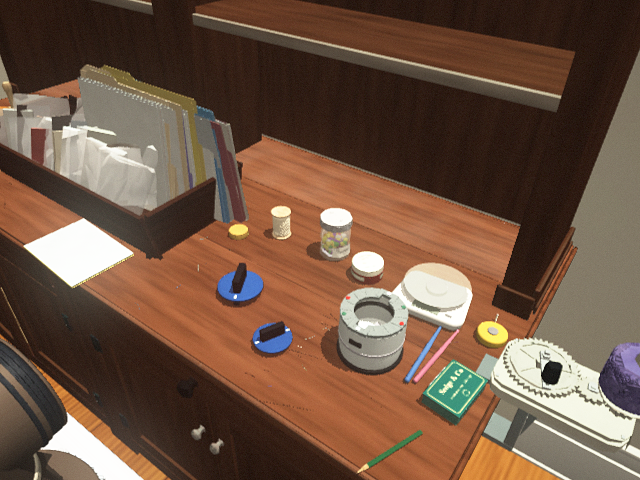

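The top view shows these candidates for the lid: blue disc with a bar at (263,279), larger; blue disc with a bar at (337,315), smaller; and the blue bin off the table at (580,190). I choose (263,279), which is (240,288) in the scene view. The grinder is at (421,263) in top and (372,330) in scene. Next I'll measure and take a close crop.

```bash
cat > m.py <<'E'
from h import *
def blobs(s,lo,hi,box,amin=4):
    x0,y0,x1,y1=box;h=cv2.cvtColor(s['frame'],cv2.COLOR_RGB2HSV)[y0:y1,x0:x1]
    m=cv2.inRange(h,np.array(lo),np.array(hi))
    n,l,st,c=cv2.connectedComponentsWithStats(m)
    return sorted([(st[i,4],c[i]+[x0,y0],(l==i)) for i in range(1,n) if st[i,4]>=amin],key=lambda t:-t[0])
E
python3 - <<'E'
from m import *
a=snap('top');b=snap('scene')
def ell(s,box,z):
    bl=blobs(s,(105,120,60),(130,255,255),box,50)[0]
    ys,xs=np.nonzero(bl[2]);P=np.column_stack([xs,ys])+[box[0],box[1]]
    hull=cv2.convexHull(P.astype(np.int32))
    W=np.array([plane(s,*p[0],z)[:2] for p in hull],np.float32)
    (c,r)=cv2.minEnclosingCircle(W);e=cv2.fitEllipse(hull.astype(np.float32))
    return c,r,e
for nm,s,bx in(('top',a,(230,245,300,312)),('small',a,(310,288,365,345)),('scene',b,(205,255,275,310))):
    print(nm,ell(s,bx,.021))
ea=ell(a,(230,245,300,312),.021)[2][0];eb=ell(b,(205,255,275,310),.021)[2][0];print('meet',meet(a,ea,b,eb))
# bar & pointers
for nm,s,bx in(('top',a,(238,253,290,306)),('scene',b,(215,255,268,305))):
    for k,lo,hi in(('dark',(0,0,0),(180,255,50)),('white',(0,0,150),(180,70,255))):
        for n,c,_ in blobs(s,lo,hi,bx,3)[:4]: print(nm,k,n,c,plane(s,*c,.021),plane(s,*c,.05))
# collar dots
for nm,s,bx in(('top',a,(380,225,462,300)),('scene',b,(335,285,412,330))):
    for k,lo,hi in(('red',(0,110,100),(8,255,255)),('red2',(172,110,100),(180,255,255)),('green',(45,70,50),(90,255,255)),('white',(0,0,235),(180,20,255))):
        for n,c,_ in blobs(s,lo,hi,bx,2)[:4]: print(nm,k,n,c,plane(s,*c,.09))
c1=cv2.resize(a['frame'][235:325,225:305],None,fx=5,fy=5,interpolation=2);c2=cv2.resize(a['frame'][222:302,380:460],None,fx=5,fy=5,interpolation=2)[:400]
o=np.zeros((450,800,3),np.uint8);o[:,:400]=c1;o[:400,400:]=c2;cv2.imwrite('pics/crop1.png',o[:,:,::-1])
E
```

```text
top ((0.49630317091941833, 0.0793580487370491), 0.04241153597831726, ((263.04827880859375, 279.00274658203125), (47.4174919128418, 48.47758865356445), 48.91526412963867))
small ((0.43490588665008545, -0.049698665738105774), 0.03278471902012825, ((336.30499267578125, 315.0988464355469), (37.33251190185547, 37.67267608642578), 3.6280345916748047))
scene ((0.49359259009361267, 0.07749257236719131), 0.04242277890443802, ((239.91574096679688, 285.5811767578125), (29.727039337158203, 45.377906799316406), 83.28266143798828))
meet (array([0.49624487, 0.08021785, 0.01605046]), np.float64(0.0008773861347286585))
top dark 135 [261.20740741 277.23703704] [0.49915427 0.08274461 0.021     ] [0.49629434 0.07976576 0.05      ]
top white 16 [253.125  260.0625] [0.52933994 0.0979253  0.021     ] [0.52554121 0.09447432 0.05      ]
top white 14 [272.42857143 296.71428571] [0.46534412 0.06213995 0.021     ] [0.46353573 0.05980194 0.05      ]
scene dark 118 [238.73728814 283.06779661] [0.49593313 0.08301109 0.021     ] [0.47308083 0.05888106 0.05      ]
scene dark 11 [235.90909091 302.81818182] [0.4536723
[... 731 characters left out ...]
      ]
top white 21 [422.33333333 231.85714286] [ 0.57116971 -0.18870307  0.09      ]
top white 19 [424.42105263 290.10526316] [ 0.47471837 -0.1901356   0.09      ]
scene red 11 [347.36363636 297.09090909] [ 0.52220677 -0.13828821  0.09      ]
scene red 11 [401.36363636 323.09090909] [ 0.52335206 -0.23675673  0.09      ]
scene green 8 [343.5 313. ] [ 0.48804338 -0.15335841  0.09      ]
scene green 6 [403.  306.5] [ 0.5573501  -0.22137458  0.09      ]
scene white 175 [400.91428571 296.27428571] [ 0.57654155 -0.20725106  0.09      ]
scene white 117 [364.79487179 324.41025641] [ 0.48712759 -0.19306971  0.09      ]
scene white 43 [408.86046512 288.18604651] [ 0.60203112 -0.20842503  0.09      ]
```

View pics/crop1.png

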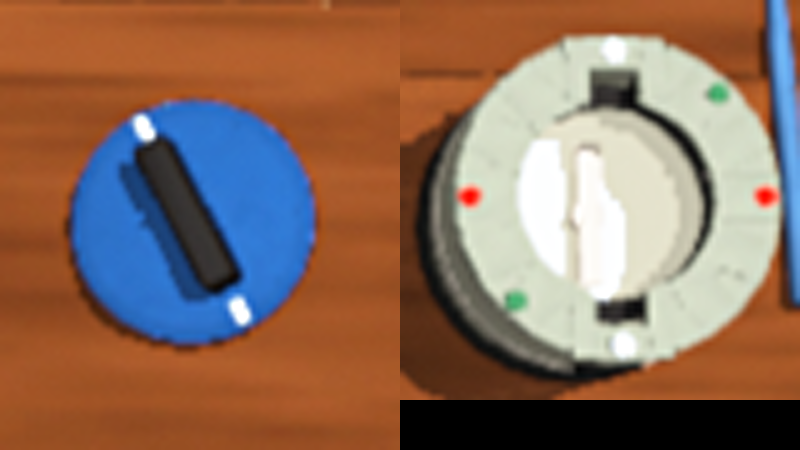

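The crop shows the large lid (measured 85 mm across) with its bar running from upper left to lower right and its white pointers at top-image (253,260) and (272,297). The collar's gaps are at the top and bottom, with green dots at (402,282) and (443,240). Both views agree on the lid at about (0.497, 0.080), bar at 29°, and the grinder at about (0.523, -0.189), yaw 0.8°.

```bash
cat > g.py <<'E'
from h import *
def go(p,yaw):
    o=get_obs();R=Rn.from_euler('xyz',o['orientation'],degrees=True)
    T=Rn.from_euler('xyz',[180,0,yaw],degrees=True)
    print('t',round(o['clock'],2),'pos',o['tool_pos'].round(4),'rpy',o['orientation'].round(2),'F',o['force'].round(1),'M',o['moment'].round(2),'q6',o['joint_pos'][5].round(1),'open',round(o['opening'],4),'gf',o['gripper_force'])
    print('shift cm',(R.inv().apply(np.array(p)-o['tool_pos'])*100).round(2),'rotvec',(R.inv()*T).as_rotvec(degrees=True).round(2))
E
python3 -c "
from g import *
go([.497,.08,.38],29.2)"
```

```text
t 0.25 pos [0.1564 0.6564 0.2261] rpy [ 1.7996e+02 -1.0000e-02 -1.3400e+01] F [-0.3  0.1  0.4] M [0.01 0.02 0.01] q6 -16.5 open 0.0879 gf 0.0
shift cm [ 46.5   48.19 -15.35] rotvec [ 4.00e-02  1.00e-02 -4.26e+01]
```

Request:
play_rows --commands '[[[0, 0, -15.4, 0, 0, 0, 0.6], [0, 0, -15.4, 0, 0, 0, 0.6], [0, 0, -15.4, 0, 0, 0, 0.6], [0, 0, -15.4, 0, 0, 0, 0.6], [0, 0, -15.4, 0, 0, 0, 0.6]]]'

```text
clock: 0.67
tool_pos: [0.1573, 0.6583, 0.3888]
orientation: [-179.4, 0.0, -13.4]
force: [0.7, -0.2, 0.9]
opening: 0.0597
gripper_force: 0.0
```

Request:
play_rows --commands '[[[46.5, 48.2, 0, 0, 0, -42.6, 0.6], [46.5, 48.2, 0, 0, 0, -42.6, 0.6], [46.5, 48.2, 0, 0, 0, -42.6, 0.6], [46.5, 48.2, 0, 0, 0, -42.6, 0.6], [46.5, 48.2, 0, 0, 0, -42.6, 0.6], [46.5, 48.2, 0, 0, 0, -42.6, 0.6], [46.5, 48.2, 0, 0, 0, -42.6, 0.6], [46.5, 48.2, 0, 0, 0, -42.6, 0.6], [46.5, 48.2, 0, 0, 0, -42.6, 0.6], [46.5, 48.2, 0, 0, 0, -42.6, 0.6], [46.5, 48.2, 0, 0, 0, -42.6, 0.6], [46.5, 48.2, 0, 0, 0, -42.6, 0.6], [46.5, 48.2, 0, 0, 0, -42.6, 0.6], [46.5, 48.2, 0, 0, 0, -42.6, 0.6], [46.5, 48.2, 0, 0, 0, -42.6, 0.6], [46.5, 48.2, 0, 0, 0, -42.6, 0.6], [46.5, 48.2, 0, 0, 0, -42.6, 0.6], [46.5, 48.2, 0, 0, 0, -42.6, 0.6], [46.5, 48.2, 0, 0, 0, -42.6, 0.6]]]'

```text
clock: 2.25
tool_pos: [0.497, 0.0797, 0.3803]
orientation: [-180.0, 0.0, 29.1]
force: [-0.5, -0.0, 0.6]
opening: 0.053
gripper_force: 0.0
```

Run:
```python
from m import *
import g
g.go([.497,.08,.18],29.2)
w=snap('wrist','w2.png');print(proj(w,[.497,.08,.021]))
u,v=proj(w,[.497,.08,.021]).astype(int);bx=(max(u-110,0),max(v-110,0),min(u+110,640),min(v+110,480))
for k,lo,hi in(('dark',(0,0,0),(180,255,50)),('white',(0,0,150),(180,70,255))):
    for n,c,_ in blobs(w,lo,hi,bx,15)[:4]: print(k,n,c,plane(w,*c,.021),plane(w,*c,.05))
a=snap('top')
```

```text
t 2.25 pos [0.497  0.0797 0.3803] rpy [-1.7998e+02  3.0000e-02  2.9110e+01] F [-0.5 -0.   0.6] M [ 0.02 -0.04 -0.03] q6 87.6 open 0.053 gf 0.0
shift cm [ 3.000e-02 -2.000e-02  2.003e+01] rotvec [-0.02  0.03 -0.09]
[319.24492618 184.17275793]
dark 212 [249.33490566 285.75943396] [0.32345828 0.09625392 0.021     ] [0.33644234 0.0972321  0.05      ]
dark 209 [386.97129187 285.35885167] [ 0.41877789 -0.07327415  0.021     ] [ 0.42643253 -0.06281748  0.05      ]
dark 119 [376.85714286 268.05042017] [ 0.43392471 -0.04734724  0.021     ] [ 0.44073247 -0.03834017  0.05      ]
white 33 [317.87878788 157.        ] [0.52692706 0.09874631 0.021     ] [0.52853496 0.09958514 0.05      ]
white 32 [317.8125  213.09375] [0.46207704 0.06270114 0.021     ] [0.46731077 0.06555529 0.05      ]
white 22 [360.5 280. ] [ 0.40749836 -0.03650102  0.021     ] [ 0.41578365 -0.02810037  0.05      ]
white 20 [394.35 256.2 ] [ 0.46056404 -0.05946583  0.021     ] [ 0.46588238 -0.04978119  0.05      ]
```

View pics/w2.png

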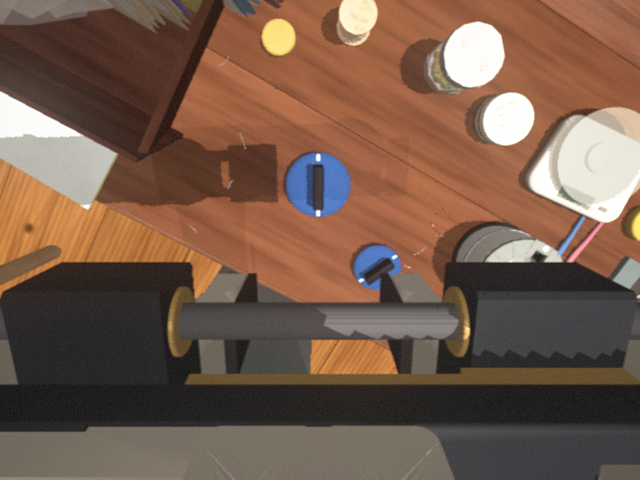

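The wrist view shows the lid upright below the camera, pointers at (318,157) and (318,213), bar angle 29.05°. It agrees with the top view, so I'll descend, close and lift.

Request:
play_rows --commands '[[[-0.05, -0.05, 30, 0, 0, 0, 0.6], [-0.05, -0.05, 30, 0, 0, 0, 0.6], [-0.05, -0.05, 30, 0, 0, 0, 0.6], [-0.05, -0.05, 30, 0, 0, 0, 0.6], [-0.05, -0.05, 30, 0, 0, 0, 0.6], [-0.05, -0.05, 30, 0, 0, 0, 0.6], [-0.05, -0.05, 30, 0, 0, 0, 0.6], [-0.05, -0.05, 30, 0, 0, 0, 0.6], [-0.05, -0.05, 32, 0, 0, 0, 0.6], [-0.05, -0.05, 34, 0, 0, 0, 0.6], [-0.05, -0.05, 35.4, 0, 0, 0, 0.6], [-0.05, -0.05, 35.4, 0, 0, 0, 0.6], [-0.05, -0.05, 35.4, 0, 0, 0, 0.6]]]'

```text
clock: 3.43
tool_pos: [0.4968, 0.0812, 0.0275]
orientation: [180.0, -0.0, 29.3]
force: [-0.5, 0.2, 0.3]
opening: 0.0526
gripper_force: 0.0
```

Request:
play_rows --commands '[[[0, 0, 0, 0, 0, 0, 0], [0, 0, 0, 0, 0, 0, 0], [0, 0, 0, 0, 0, 0, 0], [0, 0, 0, 0, 0, 0, 0], [0, 0, 0, 0, 0, 0, 0], [0, 0, 0, 0, 0, 0, 0], [0, 0, 0, 0, 0, 0, 0], [0, 0, 0, 0, 0, 0, 0]]]'

```text
clock: 4.1
tool_pos: [0.4965, 0.0802, 0.0268]
orientation: [180.0, -0.0, 29.2]
force: [-0.7, -0.8, 3.0]
opening: 0.0136
gripper_force: 30.0
```

Run:
```python
import g
g.go([.523,-.189,.2],.8)
g.snap('wrist','w3.png')
```

```text
t 4.1 pos [0.4965 0.0802 0.0268] rpy [ 1.800e+02 -1.000e-02  2.921e+01] F [-0.7 -0.8  3. ] M [-0.1   0.25 -0.01] q6 87.6 open 0.0136 gf 29.999848008155823
shift cm [-10.82  24.79 -17.32] rotvec [ 0.000e+00 -1.000e-02  2.841e+01]
```

View pics/w3.png

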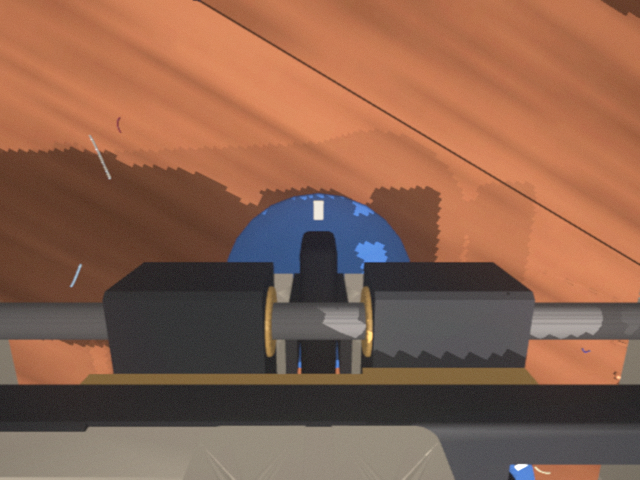

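The fingers hold the bar (opening 13.6 mm, 30 N) with the bar centred at column 318 and the front pointer at (318,210). Now I'll lift and carry.

Request:
play_rows --commands '[[[0, 0, -4, 0, 0, 0, 0], [0, 0, -8, 0, 0, 0, 0], [0, 0, -12, 0, 0, 0, 0], [0, 0, -15.3, 0, 0, 0, 0], [-1.7, 3.8, -15.3, 0, 0, 4, 0], [-3, 7, -15.3, 0, 0, 8, 0], [-4.5, 10.4, -15.3, 0, 0, 12, 0], [-6.1, 13.9, -15.3, 0, 0, 16, 0], [-7.6, 17.3, -15.3, 0, 0, 20, 0], [-9, 20.7, -15.3, 0, 0, 24, 0], [-10.8, 24.8, -15.3, 0, 0, 28.4, 0], [-10.8, 24.8, -15.3, 0, 0, 28.4, 0], [-10.8, 24.8, -15.3, 0, 0, 28.4, 0], [-10.8, 24.8, -15.3, 0, 0, 28.4, 0]]]'

```text
clock: 5.32
tool_pos: [0.5225, -0.1892, 0.1789]
orientation: [-180.0, 0.1, 0.7]
force: [-1.1, 0.2, -1.3]
opening: 0.0139
gripper_force: 30.0
```

Run:
```python
from m import *
import g
g.go([.523,-.189,.13],.8)
w=snap('wrist','w4.png');o=get_obs();t=o['tool_pos'];zf=t[2]-.0268+.021
print('pred',proj(w,[t[0]+.037,t[1],zf]),proj(w,[.523+.049,-.189+.0007,.09]))
for k,lo,hi in(('white',(0,0,150),(180,70,255)),('red',(0,110,100),(8,255,255)),('green',(45,70,50),(90,255,255))):
    for n,c,_ in blobs(w,lo,hi,(150,60,480,280),5)[:6]: print(k,n,c,plane(w,*c,zf),plane(w,*c,.09))
s=snap('scene');cv2.imwrite('pics/s4.png',cv2.resize(s['frame'][180:360,280:480],None,fx=3.3,fy=3.3,interpolation=2)[:,:,::-1])
```

```text
t 5.32 pos [ 0.5225 -0.1892  0.1789] rpy [-1.7998e+02  7.0000e-02  7.4000e-01] F [-1.1  0.2 -1.3] M [ 0.05 -0.02 -0.02] q6 90.5 open 0.0139 gf 29.99876618385315
shift cm [ 0.05 -0.02  4.89] rotvec [-0.02  0.07 -0.06]
pred [320.26408304 204.24978098] [319.65404679 160.50472034]
white 4313 [329.96174357 182.16160445] [ 0.56913141 -0.19245327  0.17331531] [ 0.55862244 -0.19500138  0.09      ]
white 2279 [353.75471698  67.0991663 ] [ 0.61410518 -0.20078127  0.17331531] [ 0.62631547 -0.2075364   0.09      ]
white 262 [471.44274809 223.19465649] [ 0.55231736 -0.25374841  0.17331531] [ 0.53331449 -0.28726079  0.09      ]
white 216 [318.  209.5] [ 0.55740197 -0.1875952   0.17331531] [ 0.54096767 -0.18768917  0.09      ]
white 181 [465.15469613 217.78453039] [ 0.55465947 -0.25078195  0.17331531] [ 0.53683975 -0.28279579  0.09      ]
white 16 [419.  139.5] [ 0.58701613 -0.22840066  0.17331531] [ 0.58554192 -0.2491082   0.09      ]
red 176 [448.40340909 125.56818182] [ 0.59264978 -0.2398524   0.17331531] [ 0.59402151 -0.26634498  0.09      ]
red 57 [433.70175439 215.52631579] [ 0.55546115 -0.2372033   0.17331531] [ 0.53804642 -0.26235764  0.09      ]
red 22 [420.  112.5] [ 0.59754002 -0.22796879  0.17331531] [ 0.60138215 -0.24845816  0.09      ]
red 20 [420.05 170.  ] [ 0.57470018 -0.22981287  0.17331531] [ 0.56700437 -0.25123382  0.09      ]
red 11 [454.  71.] [ 0.61321584 -0.24002061  0.17331531] [ 0.62497686 -0.26659817  0.09      ]
red 11 [173.09090909 204.09090909] [ 0.55889046 -0.12590144  0.17331531] [ 0.54320809 -0.09482976  0.09      ]
green 495 [474.53737374 240.30505051] [ 0.54469636 -0.25596145  0.17331531] [ 0.52184361 -0.29059179  0.09      ]
green 320 [469.271875 216.675   ] [ 0.55516982 -0.25249337  0.17331531] [ 0.53760792 -0.28537175  0.09      ]
green 68 [372.75       188.16176471] [ 0.56685618 -0.21051513  0.17331531] [ 0.55519784 -0.22218749  0.09      ]
```

View pics/w4.png

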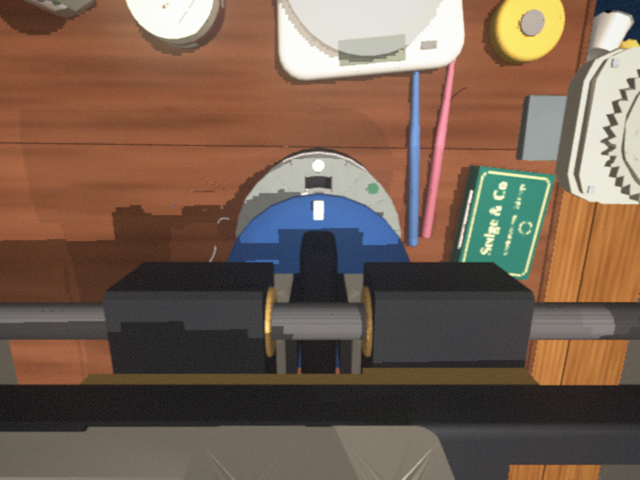

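View pics/s4.png

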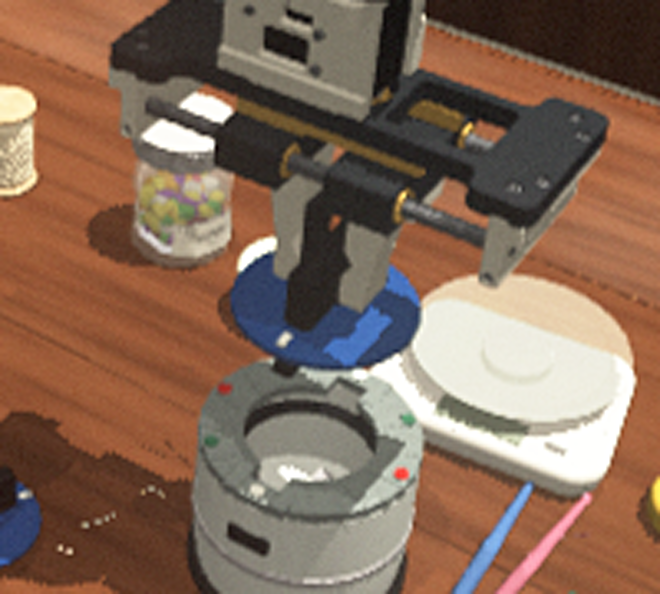

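The wrist view shows the pointer at (318,210), the collar's white dot at (318,166), the gap at (318,183) and green at (373,188). All sit on one column, and in the same view the lid centre is within 1 mm of the mouth centre. The scene crop shows the lid level above the mouth, so I'll lower it.

Request:
play_rows --commands '[[[-0.05, 0, 3, 0, 0, 0, 0], [-0.05, 0, 5, 0, 0, 0, 0], [-0.05, 0, 5.4, 0, 0, 0, 0], [-0.05, 0, 5.8, 0, 0, 0, 0], [-0.05, 0, 6.1, 0, 0, 0, 0], [-0.05, 0, 6.4, 0, 0, 0, 0], [-0.05, 0, 6.6, 0, 0, 0, 0], [-0.05, 0, 6.6, 0, 0, 0, 0]]]'

```text
clock: 6.08
tool_pos: [0.5229, -0.1889, 0.1139]
orientation: [180.0, -0.0, 0.8]
force: [-0.8, -0.7, -2.9]
opening: 0.0138
gripper_force: 30.0
```

Request:
play_rows --commands '[[[0, 0, 0.2, 0, 0, 0, 0], [0, 0, 0.4, 0, 0, 0, 0], [0, 0, 0.6, 0, 0, 0, 0], [0, 0, 0.8, 0, 0, 0, 0], [0, 0, 1, 0, 0, 0, 0], [0, 0, 1.1, 0, 0, 0, 0], [0, 0, 1.15, 0, 0, 0, 0], [0, 0, 1.15, 0, 0, 0, 0], [0, 0, 1.15, 0, 0, 0, 0]]]'

```text
clock: 6.83
tool_pos: [0.5226, -0.189, 0.1028]
orientation: [180.0, -0.0, 0.8]
force: [-2.5, 0.8, 6.5]
opening: 0.0138
gripper_force: 30.0
```

```bash
python3 -c "
from g import *
go([.523,-.189,.1028],.8)"
```

```text
t 6.83 pos [ 0.5226 -0.189   0.1028] rpy [179.99  -0.     0.82] F [-2.5  0.8  6.5] M [ 0.59  1.1  -0.02] q6 90.5 open 0.0138 gf 30.000133216381073
shift cm [ 0.04 -0.   -0.  ] rotvec [ 0.01 -0.    0.02]
```

Lid home (TCP z 0.1028 as predicted, 6.5 N reaction). I'll twist it most of the way first.

Request:
play_rows --commands '[[[0, 0, 0, 0, 0, 0, 0], [0, 0, 0, 0, 0, 4, 0], [0, 0, 0, 0, 0, 8, 0], [0, 0, 0, 0, 0, 12, 0], [0, 0, 0, 0, 0, 16, 0], [0, 0, 0, 0, 0, 20, 0], [0, 0, 0, 0, 0, 24, 0], [0, 0, 0, 0, 0, 28, 0], [0, 0, 0, 0, 0, 32, 0], [0, 0, 0, 0, 0, 36, 0], [0, 0, 0, 0, 0, 39, 0], [0, 0, 0, 0, 0, 39, 0], [0, 0, 0, 0, 0, 39, 0]]]'

```text
clock: 7.92
tool_pos: [0.5229, -0.1896, 0.1028]
orientation: [180.0, -0.1, -38.1]
force: [-1.0, -4.6, 5.2]
opening: 0.0138
gripper_force: 30.0
```

```bash
python3 -c "
from g import *
go([.523,-.189,.1028],-44.3)
w=snap('wrist','w5.png')"
```

```text
t 7.92 pos [ 0.5229 -0.1896  0.1028] rpy [ 1.7998e+02 -7.0000e-02 -3.8080e+01] F [-1.  -4.6  5.2] M [-1.31  0.6   0.05] q6 51.6 open 0.0138 gf 30.002063512802124
shift cm [-0.04 -0.05 -0.  ] rotvec [ 0.01 -0.07  6.22]
```

View pics/w5.png

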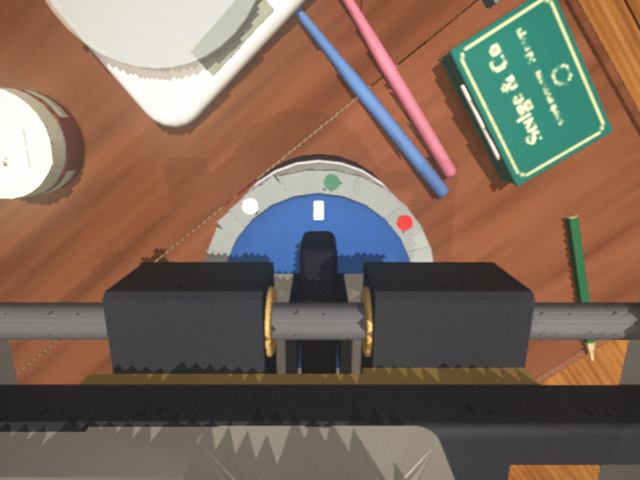

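The pointer at (318,210) stands a few degrees short of the green dot at (332,182), and the lid is following without slip. About 6° remains.

Request:
play_rows --commands '[[[0, 0, 0, 0, 0, 3, 0], [0, 0, 0, 0, 0, 6, 0], [0, 0, 0, 0, 0, 6.2, 0], [0, 0, 0, 0, 0, 6.2, 0], [0, 0, 0, 0, 0, 6.2, 0], [0, 0, 0, 0, 0, 6.2, 0], [0, 0, 0, 0, 0, 6.2, 0]]]'

```text
clock: 8.55
tool_pos: [0.5228, -0.1897, 0.1027]
orientation: [180.0, -0.1, -44.3]
force: [-1.8, -3.8, 6.5]
opening: 0.0137
gripper_force: 30.0
```

```bash
python3 -c "
from g import *
go([.523,-.189,.1028],-44.3)
w=snap('wrist','w6.png')"
```

```text
t 8.55 pos [ 0.5228 -0.1897  0.1027] rpy [ 1.7997e+02 -6.0000e-02 -4.4250e+01] F [-1.8 -3.8  6.5] M [-1.39  0.82  0.07] q6 45.4 open 0.0137 gf 30.00551462173462
shift cm [-0.03 -0.06 -0.01] rotvec [ 0.03 -0.06  0.05]
```

View pics/w6.png

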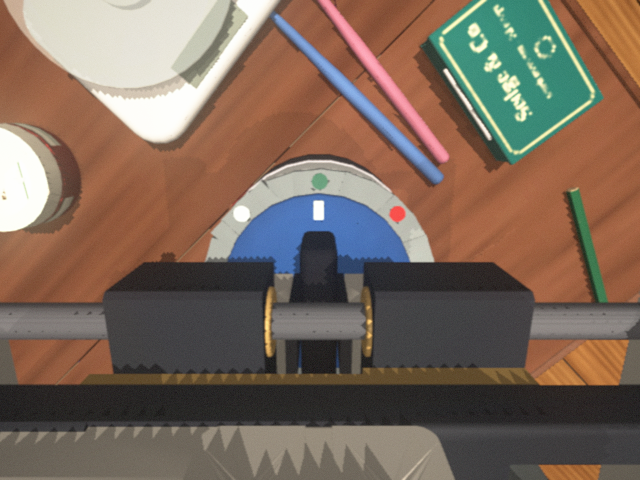

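The pointer at (318,210) is in line with the green dot at (320,181), and the grip holds at 30 N with z home. Handing in.

```bash
python3 -c "
from plant import *
print(close_job())"
```

```text
the job is handed in; nothing more can be done
None
```

I handed the job in at about 8.6 s with the lid fully home, its pointers at the green pulse marks and the bar held at 30 N; the hand-in returned no verdict.

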